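# Dropper bottles onto their drip dishes

## Robot

A 6-joint arm with a two-finger parallel gripper is mounted at the origin on a cart in front of the work surface, level with it; the furniture and walls round the work are solid. World frame = base frame: x ahead of the robot, y to its left, z up, the work surface at z = 0. Lengths are in m, angles in rad, forces in N, time in s.
With the tool pointing down it reaches from about 0.25 to 0.725 m from the base axis. Payload 4 kg.
Tool frame: the origin (TCP) lies on the centre line of the jaws, within the pads' length; the fingertips stand ahead of it and the grasp point (between the pads) lies 11 mm behind it (bot.tip_extent is the z of the fingertips in the tool frame, in m); z points along the fingers, y is the direction in which the jaws open and shut (so a half turn about z gives the same grasp; the last joint's range is limited). The gripper opens to 85 mm and grips with 20 to 120 N. Pads are 22 mm wide; open, the fingers measure 114 mm over their backs; the gripper's body (76 mm by 85 mm) begins 54 mm behind the grasp point. The pads swing forward as they close: fully open they stand 13 mm farther back than shut.
Start: joints at [-1.227, 0.241, 0.005, 1.335, 0, 1.571], TCP at [0.169, -0.471, 0.239] pointing down, gripper open.
Joint ranges: [-2.72, 2.72], [-1.05, 1.87], [-1.09, 1.28], [-1.99, 2.15], [-1.42, 1.44], [-3.14, 3.14]. Speed limits (rad/s): [2.79, 2.79, 3.14, 3.14, 3.14, 3.14].

## Interface

Orientations are given as a unit quaternion [x, y, z, w].
In Python, from workcell import bot gives the robot as it stands.
- The arm moves only by the shell command python3 -m jog 'ROWS'. ROWS is JSON, a list that holds one entry, the list of rows, each a list of 7 numbers: the shift along the world's x, y, z in m, then the turn, a rotation vector about the world's x, y, z in degrees, then the closure in counts, from 0 (fully open) to 255 (shut). In form: [[[tx, ty, tz, ax, ay, az, fingers], ...]]. A call has 1 to 10 rows; each row is the pose to reach, as a shift and turn from the pose commanded when the call began; what a row does not reach only later rows make up. A row lasts 1/12 s, in which the tool goes at most 41.7 mm and 7.16 degrees, less where a joint would pass 70% of its speed; a pose out of reach is approached as far as the arm can. A call with a gripper value outside its range is refused whole. The fingers move at their own pace and stop on an object; the grip force is fixed at half the most. Time passes only in rows, so rows that repeat a pose let the fingers close. It gives the time, the measured TCP pose, the force and the opening at its end, in the units of the state.
- bot.get_obs(): the state, without advancing time (a new reading comes with each control period).
- bot.camera(name): name is "scene" or "side" or "wrist"; returns the picture (480x640x3 uint8, blue, green, red); there is no depth.
- bot.camera_model(name): a dict with "K" (3x3 intrinsics, pixels), "T" (4x4, takes a point from camera to world coordinates). Camera axes: x right, y down, z forward; pixel columns grow to the right and rows downward; lengths in m; the calibration is good to about 2 mm. A picture is of the moment at which its call begins: read the wrist's pose just before it. camera_model takes no time and is no camera call; for the wrist camera it gives the pose at the moment of the call.
- bot.job_done(): hands the job in, once; it reports no verdict.
The state is a dict: "clock": time; "joint_pos": joint angles; "joint_vel": joint speeds; "tau": joint torques, N m; "eef_pos": TCP position; "tool_rot": TCP orientation; "ft_force": force on the tool from outside, world axes, zero at the start; "ft_torque": the same for the moment, N m; "grip_width": finger opening in m.
Only numpy, scipy, OpenCV 4.12 (cv2) and the standard library are available. Lean on these libraries where they do the work, as an engineer would, in place of code of your own. Each camera call takes 0.05 s, during which the arm holds its last target. There are 200 camera calls.

## Task

Put the four dropper bottles away, each standing upright in the middle of its own dark steel drip dish: the taller the bottle, the larger its dish, so the tallest goes on the largest dish, the next on the next, and the shortest on the smallest. Do not tip a bottle over, and leave the lens canister and the spare eyepiece, which stand among the bottles, where they are.

Things in the scene. Friction and masses are not known exactly. Their poses are not given: they have to be found in the camera images.
- big_bottle_center (a point): The tallest dropper bottle, 115 mm high: amber glass with a blank white label band, body 40 mm in diameter and straight up to 82 mm, then a black ribbed collar 27 mm wide (89 to 101 mm) and a small black bulb; grip it round the body. The point is on its axis, half-way up (57.5 mm above its foot); z is up along the bottle. About 0.1 kg, stands loose.
- slim_bottle_center (a point): The second tallest dropper bottle, 95 mm high and slender: clear glass body 24 mm in diameter up to 54 mm, above that yellow collar and pale bulb, stiff and felt as 19 mm across up to 91 mm; it can be gripped round either. The point is on its axis, half-way up (47.5 mm above its foot); z is up. About 0.035 kg.
- amber_bottle_center (a point): The third tallest dropper bottle, 86 mm high: amber glass body 32 mm in diameter up to 47 mm, a label; above that black collar and black bulb, stiff and felt as 24 mm across up to 82 mm; it can be gripped round either. The point is on its axis, half-way up (43 mm above its foot); z is up. About 0.055 kg.
- small_bottle_center (a point): The shortest dropper bottle, 71 mm high: amber glass body 26 mm in diameter up to 34 mm, a label; above that white collar and white bulb, stiff and felt as 20 mm across up to 67 mm; it can be gripped round either. The point is on its axis, half-way up (35.5 mm above its foot); z is up. About 0.035 kg.
- dish_108: The largest of four round dark steel drip dishes, 108 mm in outer diameter, with a flat floor 3 mm thick and a thin rim 7 mm high (rim 2.5 mm thick, flat inside about 99 mm across). Origin at its centre, on the bench top. It does not move.
- dish_92: The second largest of four round dark steel drip dishes, 92 mm in outer diameter, with a flat floor 3 mm thick and a thin rim 7 mm high (rim 2.5 mm thick, flat inside about 83 mm across). Origin at its centre, on the bench top. It does not move.
- dish_76: The third largest of four round dark steel drip dishes, 76 mm in outer diameter, with a flat floor 3 mm thick and a thin rim 7 mm high (rim 2.5 mm thick, flat inside about 67 mm across). Origin at its centre, on the bench top. It does not move.
- dish_60: The smallest of four round dark steel drip dishes, 60 mm in outer diameter, with a flat floor 3 mm thick and a thin rim 7 mm high (rim 2.5 mm thick, flat inside about 51 mm across). Origin at its centre, on the bench top. It does not move.
- canister_center (a point): Not a bottle: a plastic canister, black with a white screw lid, 37 mm in diameter, 64 mm high, standing loose among the bottles. The point is at its centre, half-way up. To be left alone.
- eyepiece_center (a point): Not a bottle: a spare black microscope eyepiece, 36 mm in diameter, 43 mm high, standing loose among the bottles. The point is at its centre, half-way up. To be left alone.
Not all that is in view belongs to the job. Leave any blue look-alike of the dish_108 alone.

How it is judged:
By the outcome, as a careful person would: the job done as asked, in the order asked, and still so for the second after the job is handed in, with the robot touching nothing.
It also fails if it takes over 120 s, if anything falls off the work surface, if the arm or the gripper's body presses on something with over 40 N, if the wrist force passes 120 N, or if a joint passes its speed limit or range.

## Working session

There is one attempt and no reset: what is moved stays moved. The work goes in short steps, Python scripts to look and compute and a shell command to move; the robot and the scene stay as the last step left them, time stands still between calls to the robot, and variables do not carry over. Pictures are saved under pics/ and viewed, about 12 in all and at most 16, crops included, and the job is handed in when it is done.

```bash
mkdir -p pics; ls; python3 - <<'E'
from workcell import bot
import cv2
o=bot.get_obs();print(o,bot.tip_extent)
for n in("scene","side"):
    m=bot.camera_model(n);print(n,m);cv2.imwrite(f"pics/{n}0.png",bot.camera(n))
E
```

```text
pics
{'clock': 0.0, 'joint_pos': array([-1.22700999e+00,  2.41412863e-01,  3.72593386e-03,  1.33521565e+00,
       -5.91764946e-06,  1.57078931e+00]), 'joint_vel': array([ 0.00167893,  0.00045149, -0.00158733, -0.00248609,  0.00062585,
       -0.00052174]), 'tau': array([ 2.63978895e-03, -3.72317934e+01,  2.52408636e+01,  1.68643525e-02,
        5.98648307e-05, -1.28719495e-05]), 'eef_pos': array([ 0.16831615, -0.47015845,  0.23841366]), 'tool_rot': array([ 9.85261563e-01,  1.71051289e-01, -1.83046437e-04, -1.03709940e-03]), 'ft_force': array([-0.24405685, -0.73078564, -0.81362904]), 'ft_torque': array([-0.04835335, -0.01201715,  0.00119392]), 'grip_width': 0.08550574474808469} 0.008
scene {'K': array([[575.04767094,   0.        , 311.21967072],
       [  0.        , 575.04767094, 232.65894592],
       [  0.        ,   0.        ,   1.        ]]), 'T': array([[-0.60674593, -0.4608524 ,  0.64766846, -0.64023673],
       [-0.79455989,  0.37530655, -0.47730448,  1.00484729],
       [-0.02310731, -0.80421394, -0.59389056,  1.13050804],
       [ 0.        ,  0.        ,  0.        ,  1.        ]])}
side {'K': array([[490.03250119,   0.        , 321.64042904],
       [  0.        , 490.03250119, 245.79405629],
       [  0.        ,   0.        ,   1.        ]]), 'T': array([[ 0.99958254, -0.02138621,  0.0194261 ,  0.50773486],
       [-0.02878394, -0.67906268,  0.73351575, -0.82648912],
       [-0.00249559, -0.7337687 , -0.67939478,  0.96930072],
       [ 0.        ,  0.        ,  0.        ,  1.        ]])}
```

View pics/scene0.png

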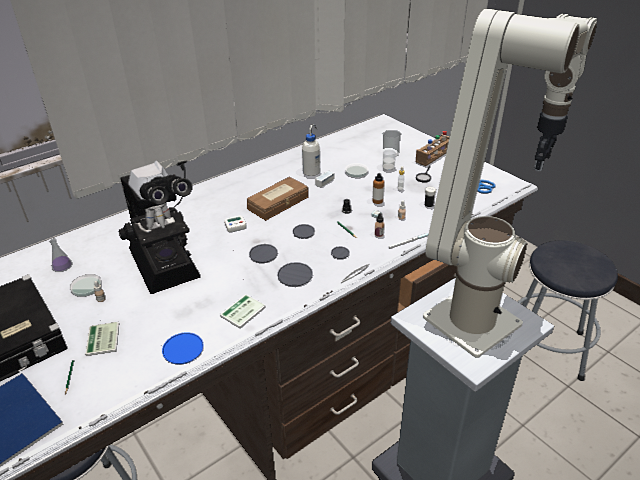

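View pics/side0.png

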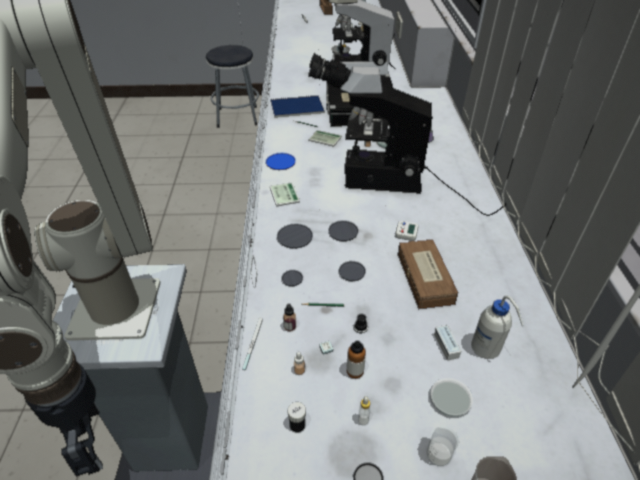

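Scene and side views agree: dishes at side (295,236), (343,231), (352,271), (292,278). Bottles are big (356,360), slim (365,410), amber (289,317) and small (299,362). The eyepiece is at (361,323) and the canister at (297,416). Next I'll zoom in for measuring.

```bash
cat > h.py <<'E'
import numpy as np,cv2
from workcell import bot
def ground(n,uv,z=0,m=None):
    m=m or bot.camera_model(n);d=m["T"][:3,:3]@np.linalg.solve(m["K"],[uv[0],uv[1],1]);c=m["T"][:3,3]
    return c+d*(z-c[2])/d[2]
def proj(n,p,m=None):
    m=m or bot.camera_model(n);q=m["T"][:3,:3].T@(np.array(p)-m["T"][:3,3]);q=m["K"]@q;return q[:2]/q[2]
E
python3 - <<'E'
from h import *
a=cv2.imread("pics/side0.png");b=cv2.imread("pics/scene0.png")
for n,i,roi in(("side",a,(270,215,110,80)),("scene",b,(240,215,120,80))):
    x,y,w,h=roi;g=i[y:y+h,x:x+w].max(2)
    t=(g<125).astype(np.uint8);N,L,S,C=cv2.connectedComponentsWithStats(t)
    for k in range(1,N):
        if S[k,4]>120:
            c=cv2.findContours((L==k).astype(np.uint8),0,1)[0][0];e=cv2.fitEllipse(c)
            print(n,S[k],np.round(e[0],1)+[x,y],ground(n,np.array(e[0])+[x,y],.006).round(4))
for nm,uvs in dict(amber=(289,329),eye=(361,330),big=(356,375),small=(299,372),can=(297,428),slim=(364,421)).items(): print(nm,ground("side",uvs).round(3))
cv2.imwrite("pics/sc.png",cv2.resize(a[290:450,260:400],None,fx=4,fy=4,interpolation=2)[:,:])
cv2.imwrite("pics/sc.png",cv2.resize(a[295:445,260:400],None,fx=4,fy=4,interpolation=2))
cv2.imwrite("pics/cc.png",cv2.resize(b[150:270,310:460],None,fx=5,fy=5,interpolation=2))
E
```

```text
side [ 59   6  29  21 487] [342.9 230.8] [0.6009 0.2776 0.006 ]
side [  7   9  36  25 688] [294.4 235.9] [0.4559 0.2592 0.006 ]
side [ 69  46  26  21 421] [351.6 271. ] [0.6143 0.1094 0.006 ]
side [ 12  55  21  17 274] [291.8 277.9] [0.4511 0.0883 0.006 ]
scene [ 53   9  22  15 253] [303.2 231.2] [0.6093 0.1166 0.006 ]
scene [  9  29  29  19 428] [262.8 253.2] [0.5958 0.2855 0.006 ]
scene [ 91  32  18  12 181] [339.7 252.5] [0.4462 0.0953 0.006 ]
scene [ 38  48  34  24 666] [294.5 274.3] [0.4506 0.2679 0.006 ]
amber [ 0.446 -0.079  0.   ]
eye [ 0.623 -0.087  0.   ]
big [ 0.601 -0.213  0.   ]
small [ 0.472 -0.201  0.   ]
can [ 0.468 -0.335  0.   ]
slim [ 0.609 -0.324  0.   ]
```

View pics/sc.png

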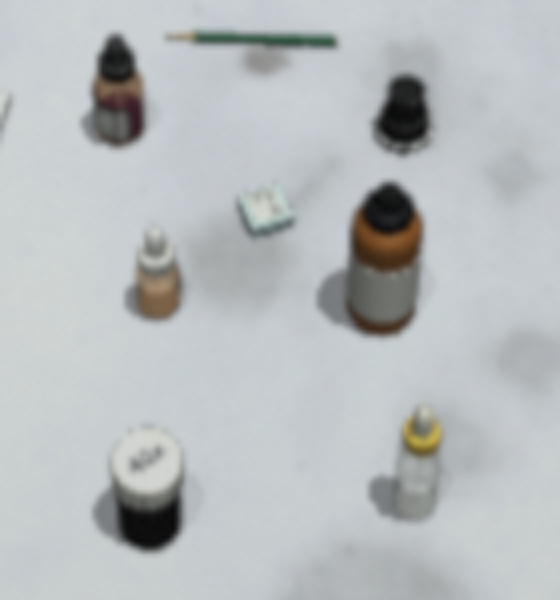

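View pics/cc.png

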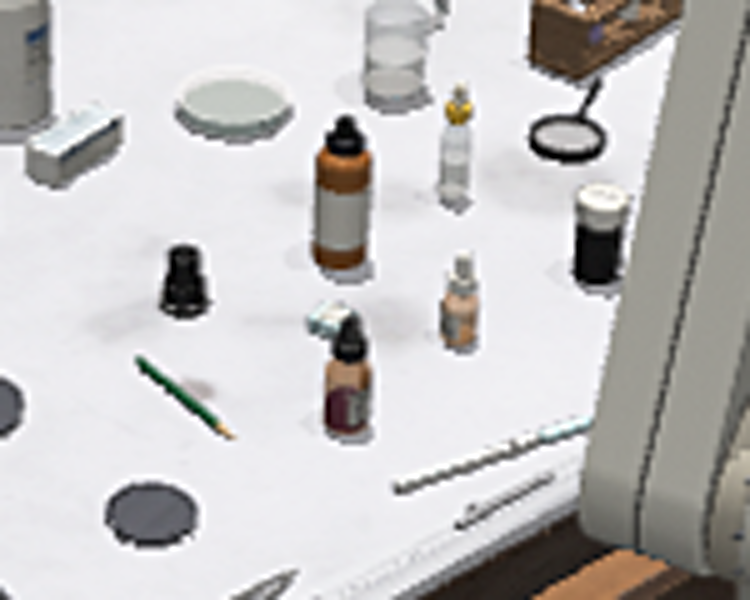

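Side crop: all feet are visible, amber at crop (118,143), small (157,318), big (381,331), slim (414,518), eyepiece (403,152), canister (148,546). The scene crop shows the same layout. The two cameras differ by about 8 mm on the dishes, so I'll refine with the wrist camera. I'm moving there now, with the jaws turned to open along world x.

```bash
python3 - <<'E'
from h import *
F=dict(amber=((118,144),(348,437),16),small=((157,318),(461,350),13),big=((381,331),(341,270),20),slim=((414,518),(456,208),12),eye=((403,152),(185,316),18),can=((148,546),(597,289),18.5))
for k,(s,c,r) in F.items():
    out=[]
    for n,uv in(("side",np.array(s)/4+[260,295]),("scene",np.array(c)/5+[310,150])):
        p=ground(n,uv);d=p-bot.camera_model(n)["T"][:3,3];d[2]=0;out.append((p+d/np.linalg.norm(d)*r/1000)[:2])
    print(k,np.round(out,3).tolist(),np.mean(out,0).round(3))
E
python3 -m jog '[[[0.033,0.027,0.006,0,0,7,0],[0.066,0.054,0.012,0,0,14,0],[0.099,0.081,0.018,0,0,21,0],[0.132,0.108,0.024,0,0,28,0],[0.165,0.135,0.03,0,0,35,0],[0.198,0.162,0.036,0,0,42,0],[0.231,0.189,0.042,0,0,49,0],[0.264,0.216,0.048,0,0,56,0],[0.297,0.243,0.054,0,0,63,0],[0.33,0.27,0.06,0,0,70,0]]]'
python3 -m jog '[[[0,0,0,0,0,0,0],[0,0,0,0,0,0,0],[0,0,0,0,0,0,0]]]'
python3 - <<'E'
from h import *
o=bot.get_obs();m=bot.camera_model("wrist");print(o["eef_pos"],o["tool_rot"],o["joint_pos"],m)
cv2.imwrite("pics/w1.png",bot.camera("wrist"))
E
```

```text
amber [[0.447, -0.069], [0.442, -0.072]] [ 0.445 -0.071]
small [[0.472, -0.195], [0.464, -0.197]] [ 0.468 -0.196]
big [[0.602, -0.2], [0.593, -0.205]] [ 0.597 -0.203]
slim [[0.609, -0.32], [0.594, -0.319]] [ 0.602 -0.32 ]
eye [[0.625, -0.078], [0.618, -0.08]] [ 0.621 -0.079]
can [[0.467, -0.324], [0.46, -0.326]] [ 0.463 -0.325]
clock: 0.93
eef_pos: [0.4889, -0.2077, 0.2973]
tool_rot: [0.707, 0.707, -0.0, -0.0]
ft_force: [0.9, 0.1, -0.3]
grip_width: 0.0853
clock: 1.18
eef_pos: [0.4875, -0.2092, 0.2966]
tool_rot: [0.709, 0.705, -0.001, -0.001]
ft_force: [0.4, 0.5, 0.4]
grip_width: 0.0852
[ 0.48751024 -0.20919228  0.29661669] [ 7.08937247e-01  7.05270974e-01 -5.26930407e-04 -7.45098867e-04] [-4.05106683e-01  2.88262589e-01  2.16383185e-01  1.50069294e+00
 -4.20818119e-04  1.17087492e+00] {'K': array([[373.56243937,   0.        , 322.62189643],
       [  0.        , 373.56243937, 243.09651577],
       [  0.        ,   0.        ,   1.        ]]), 'T': array([[ 0.99998585, -0.00454884, -0.00275818,  0.48970218],
       [-0.00510514, -0.96635895, -0.2571465 , -0.14410148],
       [-0.00149567,  0.25715695, -0.9663685 ,  0.43005716],
       [ 0.        ,  0.        ,  0.        ,  1.        ]])}
```

View pics/w1.png

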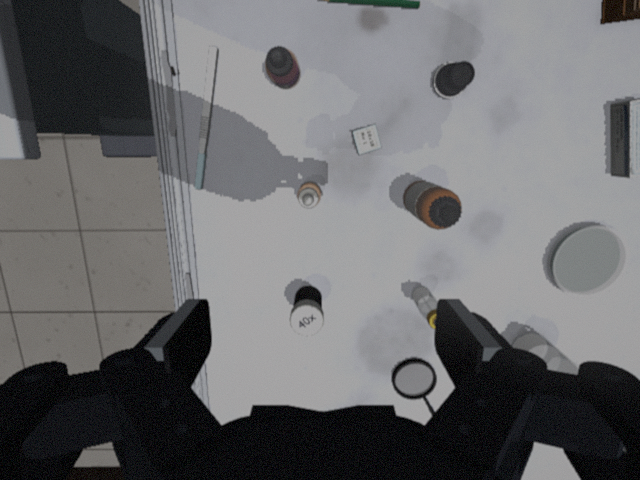

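Wrist view: the bulb tops are at big (440,208), small (309,200) and amber (279,58), the slim collar is at (433,322), and the canister and eyepiece are also visible.

```bash
python3 - <<'E'
from h import *
for k,uv,z in(("big",(441,208),.108),("small",(309.5,199),.067),("amber",(279,58),.082),("slimcollar",(433,321),.065),("eye",(461,73),.043),("can",(307,320),.064)):
    print(k,ground("wrist",uv,z).round(4))
E
```

```text
big [ 0.5915 -0.1994  0.108 ]
small [ 0.4757 -0.1967  0.067 ]
amber [ 0.4521 -0.0739  0.082 ]
slimcollar [ 0.6058 -0.3289  0.065 ]
eye [ 0.6215 -0.0802  0.043 ]
can [ 0.4709 -0.3274  0.064 ]
```

```bash

python3 -m jog '[[[0.027,0.002,-0.02,0,0,0,0],[0.054,0.004,-0.045,0,0,0,0],[0.08,0.006,-0.07,0,0,0,0],[0.106,0.008,-0.097,0,0,0,0],[0.106,0.008,-0.097,0,0,0,0],[0.106,0.008,-0.097,0,0,0,0],[0.106,0.008,-0.097,0,0,0,0]]]'
python3 - <<'E'
from h import *
m=bot.camera_model("wrist");i=bot.camera("wrist")
for z,c in((0,(0,0,255)),(.082,(0,255,0)),(.101,(255,0,0))):
  for r,cx,cy in((.020 if z<.09 else .0135,.594,-.201),):
    t=np.linspace(0,6.283,60);P=np.array([proj("wrist",(cx+r*np.cos(a),cy+r*np.sin(a),z),m) for a in t]).astype(np.int32);cv2.polylines(i,[P],1,c,1)
cv2.imwrite("pics/w2.png",i);print(bot.get_obs()["eef_pos"])
E
```

```text
clock: 1.82
eef_pos: [0.5927, -0.2028, 0.2007]
tool_rot: [0.71, 0.704, -0.0, -0.0]
ft_force: [0.2, 0.7, 0.9]
grip_width: 0.0854
[ 0.59312936 -0.20283127  0.20215886]
```

View pics/w2.png

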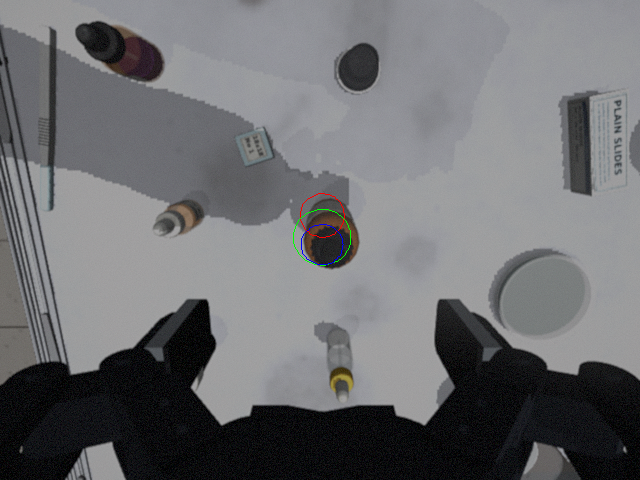

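The collar is at (327,247) against my prediction of (323,245), so the bottle is at about (0.5965, -0.2025). I'll descend and grip.

```bash

python3 -m jog '[[[0.003,0,-0.036,0,0,0,0],[0.003,0,-0.072,0,0,0,0],[0.003,0,-0.108,0,0,0,0],[0.003,0,-0.13,0,0,0,0],[0.003,0,-0.145,0,0,0,0],[0.003,0,-0.145,0,0,0,0],[0.003,0,-0.145,0,0,0,0]]]'
python3 -m jog '[[[0,0,0,0,0,0,255],[0,0,0,0,0,0,255],[0,0,0,0,0,0,255],[0,0,0,0,0,0,255],[0,0,0,0,0,0,255],[0,0,0,0,0,0,255],[0,0,0,0,0,0,255],[0,0,0,0,0,0,255],[0,0,0,0,0,0,255],[0,0,0,0,0,0,255]]]'
```

```text
clock: 2.45
eef_pos: [0.5967, -0.2023, 0.0574]
tool_rot: [0.709, 0.705, 0.0, 0.001]
ft_force: [-0.1, 0.6, 0.6]
grip_width: 0.0856
clock: 3.28
eef_pos: [0.5981, -0.2019, 0.0574]
tool_rot: [0.709, 0.705, 0.001, 0.002]
ft_force: [-0.2, 0.2, 6.7]
grip_width: 0.0386
```

```bash

python3 -m jog '[[[0,0,0.01,0,0,0,255],[0,0,0.03,0,0,0,255],[0,0,0.07,0,0,0,255],[0,0,0.11,0,0,0,255],[-0.003,0.015,0.145,0,0,0,255],[-0.01,0.045,0.17,0,0,0,255],[-0.02,0.08,0.19,0,0,0,255],[-0.03,0.118,0.193,0,0,0,255],[-0.04,0.157,0.193,0,0,0,255],[-0.049,0.196,0.193,0,0,0,255]]]'
python3 -m jog '[[[-0.009,0.038,0,0,0,0,255],[-0.018,0.076,0,0,0,0,255],[-0.025,0.108,0,0,0,0,255],[-0.029,0.124,0,0,0,0,255],[-0.029,0.126,0,0,0,0,255],[-0.029,0.126,0,0,0,0,255],[-0.029,0.126,0,0,0,0,255]]]'
python3 - <<'E'
from h import *
m=bot.camera_model("wrist");i=bot.camera("wrist");print(bot.get_obs()["eef_pos"],m["T"].round(4).tolist())
cv2.imwrite("pics/w3.png",i)
E
```

```text
clock: 4.12
eef_pos: [0.5471, -0.0041, 0.2497]
tool_rot: [0.709, 0.705, 0.001, 0.001]
ft_force: [0.1, 0.4, -1.2]
grip_width: 0.0386
clock: 4.7
eef_pos: [0.5189, 0.1201, 0.2486]
tool_rot: [0.709, 0.705, -0.0, 0.0]
ft_force: [-0.3, -0.7, -1.3]
grip_width: 0.0386
[0.51902283 0.11963931 0.2484791 ] [[1.0, -0.0052, -0.001, 0.5208], [-0.0052, -0.9661, -0.258, 0.1853], [0.0004, 0.258, -0.9661, 0.3819], [0.0, 0.0, 0.0, 1.0]]
```

View pics/w3.png

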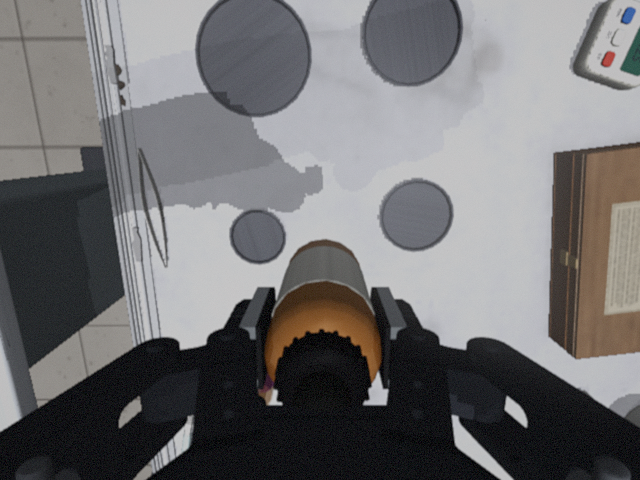

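The bottle is held. The dishes are at about (254,53), (412,40), (416,215) and (258,236), clear to measure.

```bash
python3 - <<'E'
from h import *
from scipy.optimize import least_squares
i=cv2.imread("pics/w3.png");m=bot.camera_model("wrist")
hsv=i.astype(int);g=i.max(2)
for k,uv,R in(("108",(254,53),.054),("92",(412,40),.046),("76",(416,215),.038),("60",(258,236),.03)):
    # radial edge: strongest dark->bright
    pts=[]
    for a in np.linspace(0,2*np.pi,72,endpoint=False):
        c=ground("wrist",uv,.006,m);prof=[];rs=np.arange(R*.85,R*1.18,.0005)
        for r in rs:
            u,v=proj("wrist",c+[r*np.cos(a),r*np.sin(a),0],m);u,v=int(round(u)),int(round(v))
            prof.append(int(g[v,u]) if 0<=v<480 else -1)
        prof=np.array(prof)
        if (prof<0).any():continue
        d=prof[4:]-prof[:-4];j=d.argmax()
        if d[j]>25:pts.append((c+[rs[j+2]*np.cos(a),rs[j+2]*np.sin(a),0])[:2])
    P=np.array(pts)
    s=least_squares(lambda x:np.hypot(*(P-x[:2]).T)-x[2],[*ground("wrist",uv,.006,m)[:2],R],loss="soft_l1",f_scale=.001)
    print(k,len(P),s.x.round(4),np.abs(s.fun).mean().round(4))
E
```

```text
108 53 [0.4578 0.263  0.0529] 0.0004
92 50 [0.6019 0.281  0.0458] 0.0005
76 72 [0.6155 0.1132 0.0375] 0.0006
60 72 [0.4528 0.0917 0.0288] 0.0004
```

```bash

python3 -m jog '[[[-0.014,0.032,0,0,0,0,255],[-0.028,0.064,-0.01,0,0,0,255],[-0.042,0.096,-0.02,0,0,0,255],[-0.055,0.125,-0.04,0,0,0,255],[-0.062,0.14,-0.07,0,0,0,255],[-0.063,0.143,-0.1,0,0,0,255],[-0.063,0.143,-0.13,0,0,0,255],[-0.063,0.143,-0.155,0,0,0,255],[-0.063,0.143,-0.173,0,0,0,255],[-0.063,0.143,-0.18,0,0,0,255]]]'
python3 -m jog '[[[0,0,-0.003,0,0,0,255],[0,0,-0.0065,0,0,0,255],[0,0,-0.0065,0,0,0,255],[0,0,-0.0065,0,0,0,255],[0,0,-0.0065,0,0,0,255]]]'
```

```text
clock: 5.58
eef_pos: [0.4545, 0.2611, 0.0652]
tool_rot: [0.71, 0.704, -0.003, -0.001]
ft_force: [0.1, -1.0, -1.2]
grip_width: 0.0388
clock: 6.0
eef_pos: [0.4568, 0.2639, 0.0631]
tool_rot: [0.709, 0.705, 0.001, 0.0]
ft_force: [0.5, -0.2, -0.7]
grip_width: 0.0383
```

```bash

python3 -m jog '[[[0,0,-0.001,0,0,0,255],[0,0,-0.002,0,0,0,255],[0,0,-0.002,0,0,0,255],[0,0,-0.002,0,0,0,255]]]'
```

```text
clock: 6.33
eef_pos: [0.4563, 0.2638, 0.0604]
tool_rot: [0.709, 0.705, 0.001, 0.0]
ft_force: [-0.0, 0.3, 1.5]
grip_width: 0.0385
```

Contact is felt, so I'll open and rise.

```bash

python3 -m jog '[[[0,0,0,0,0,0,100],[0,0,0,0,0,0,60],[0,0,0,0,0,0,30],[0,0,0,0,0,0,0],[0,0,0,0,0,0,0],[0,0,0,0,0,0,0],[0,0,0,0,0,0,0],[0,0,0,0,0,0,0],[0,0,0,0,0,0,0]]]'
python3 -m jog '[[[0,0,0.01,0,0,0,0],[0,0,0.04,0,0,0,0],[0,0,0.08,0,0,0,0],[0,0,0.12,0,0,0,0],[0,0,0.15,0,0,0,0],[0,-0.035,0.17,0,0,0,0],[0.01,-0.07,0.19,0,0,0,0],[0.02,-0.11,0.19,0,0,0,0],[0.02,-0.11,0.19,0,0,0,0],[0.02,-0.11,0.19,0,0,0,0]]]'
python3 - <<'E'
from h import *
m=bot.camera_model("wrist");i=bot.camera("wrist");print(bot.get_obs()["eef_pos"])
t=np.linspace(0,6.283,60)
for z,r,c in((.003,.02,(0,0,255)),(.104,.0135,(255,0,0)),(.006,.054,(0,255,0))):
    P=np.array([proj("wrist",(.4578+r*np.cos(a),.263+r*np.sin(a),z),m) for a in t]).astype(np.int32);cv2.polylines(i,[P],1,c,1)
cv2.imwrite("pics/w4.png",i)
E
```

```text
clock: 7.08
eef_pos: [0.4559, 0.2635, 0.0599]
tool_rot: [0.709, 0.705, -0.0, -0.0]
ft_force: [0.0, -0.3, -0.6]
grip_width: 0.0854
clock: 7.92
eef_pos: [0.4764, 0.1516, 0.2511]
tool_rot: [0.711, 0.704, 0.001, 0.0]
ft_force: [0.7, 0.1, -0.6]
grip_width: 0.0857
[0.47595445 0.15277464 0.2505661 ]
```

View pics/w4.png

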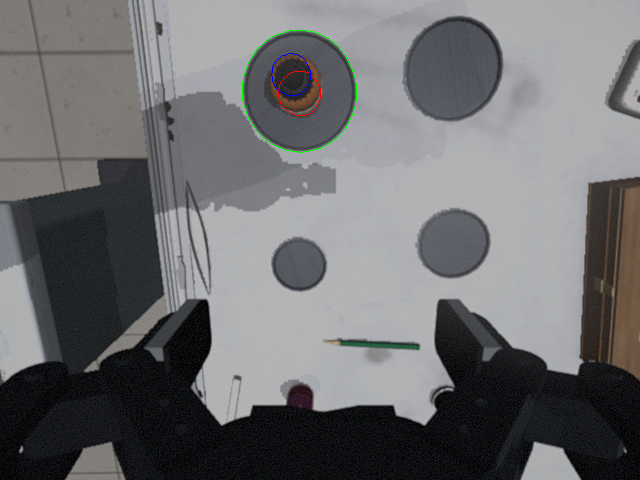

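The big bottle stands upright, within about 3 mm of centre (collar at (291,78) against the drawn circle at (292,74)). Next is slim.

```bash

python3 -m jog '[[[0.01,-0.038,0,0,0,0,0],[0.02,-0.076,0,0,0,0,0],[0.03,-0.114,0,0,0,0,0],[0.04,-0.152,0,0,0,0,0],[0.05,-0.19,0,0,0,0,0],[0.06,-0.228,0,0,0,0,0],[0.07,-0.266,0,0,0,0,0],[0.08,-0.304,0,0,0,0,0],[0.09,-0.342,-0.005,0,0,0,0],[0.1,-0.38,-0.01,0,0,0,0]]]'
python3 -m jog '[[[0.01,-0.038,-0.01,0,0,0,0],[0.02,-0.07,-0.025,0,0,0,0],[0.027,-0.096,-0.05,0,0,0,0],[0.027,-0.098,-0.06,0,0,0,0],[0.027,-0.098,-0.06,0,0,0,0],[0.027,-0.098,-0.06,0,0,0,0],[0.027,-0.098,-0.06,0,0,0,0]]]'
cat >> h.py <<'E'
def look(name,circ):
    m=bot.camera_model("wrist");i=bot.camera("wrist");print(bot.get_obs()["eef_pos"])
    t=np.linspace(0,6.283,60)
    for x,y,z,r,c in circ:
        P=np.array([proj("wrist",(x+r*np.cos(a),y+r*np.sin(a),z),m) for a in t]).astype(np.int32);cv2.polylines(i,[P],1,c,1)
    cv2.imwrite(name,i)
E
python3 -c "
from h import *
look('pics/w5.png',[(.6045,-.323,0,.012,(0,0,255)),(.6045,-.323,.065,.0095,(255,0,0))])"
```

```text
clock: 8.8
eef_pos: [0.5768, -0.2265, 0.2397]
tool_rot: [0.708, 0.706, 0.0, -0.0]
ft_force: [1.5, -1.0, -0.1]
grip_width: 0.0856
clock: 9.38
eef_pos: [0.6037, -0.3225, 0.1811]
tool_rot: [0.708, 0.706, 0.0, 0.0]
ft_force: [1.0, -0.2, -0.0]
grip_width: 0.0854
[ 0.60392718 -0.32271121  0.18188036]
```

View pics/w5.png

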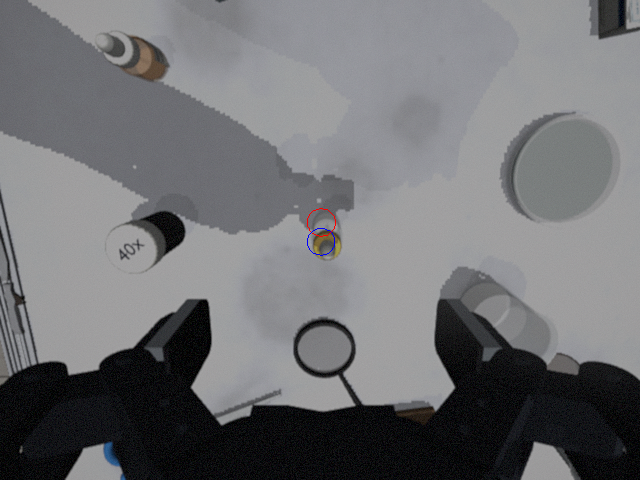

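Collar at (326,243) against the prediction of (321,241), so slim is at about (0.6065, -0.3245).

```bash

python3 -m jog '[[[0.003,-0.002,-0.036,0,0,0,0],[0.003,-0.002,-0.072,0,0,0,0],[0.003,-0.002,-0.1,0,0,0,0],[0.003,-0.002,-0.115,0,0,0,0],[0.003,-0.002,-0.122,0,0,0,0],[0.003,-0.002,-0.122,0,0,0,0],[0.003,-0.002,-0.122,0,0,0,0]]]'
python3 -m jog '[[[0,0,0,0,0,0,100],[0,0,0,0,0,0,130],[0,0,0,0,0,0,150],[0,0,0,0,0,0,170],[0,0,0,0,0,0,190],[0,0,0,0,0,0,255],[0,0,0,0,0,0,255],[0,0,0,0,0,0,255],[0,0,0,0,0,0,255],[0,0,0,0,0,0,255]]]'
```

```text
clock: 10.02
eef_pos: [0.6071, -0.3262, 0.06]
tool_rot: [0.709, 0.706, 0.0, 0.001]
ft_force: [0.7, -0.1, 0.1]
grip_width: 0.0853
clock: 10.85
eef_pos: [0.6064, -0.3268, 0.0587]
tool_rot: [0.709, 0.705, 0.0, 0.001]
ft_force: [0.3, 0.5, 5.1]
grip_width: 0.0191
```

```bash

python3 -m jog '[[[0,0,0.01,0,0,0,255],[0,0,0.03,0,0,0,255],[0,0,0.07,0,0,0,255],[0,0.015,0.105,0,0,0,255],[0,0.045,0.13,0,0,0,255],[0,0.085,0.14,0,0,0,255],[0,0.125,0.14,0,0,0,255],[0,0.165,0.14,0,0,0,255],[0,0.205,0.14,0,0,0,255],[0,0.245,0.14,0,0,0,255]]]'
python3 -m jog '[[[0,0.04,0,0,0,0,255],[0,0.08,0,0,0,0,255],[0,0.12,0,0,0,0,255],[-0.001,0.16,0,0,0,0,255],[-0.002,0.2,0,0,0,0,255],[-0.003,0.24,0,0,0,0,255],[-0.004,0.25,0,0,0,0,255],[-0.004,0.25,0,0,0,0,255],[-0.004,0.25,0,0,0,0,255]]]'
python3 -c "
from h import *
look('pics/w6.png',[(.6019,.281,.006,.046,(0,255,0)),(.608,.1705,.135,.012,(0,0,255))])"
```

```text
clock: 11.68
eef_pos: [0.605, -0.0797, 0.1979]
tool_rot: [0.709, 0.705, -0.0, -0.0]
ft_force: [1.5, -0.1, 0.2]
grip_width: 0.0189
clock: 12.43
eef_pos: [0.6013, 0.1689, 0.1974]
tool_rot: [0.708, 0.706, -0.001, -0.0]
ft_force: [0.2, -0.1, 0.1]
grip_width: 0.019
[0.60154806 0.16786991 0.19753589]
```

View pics/w6.png

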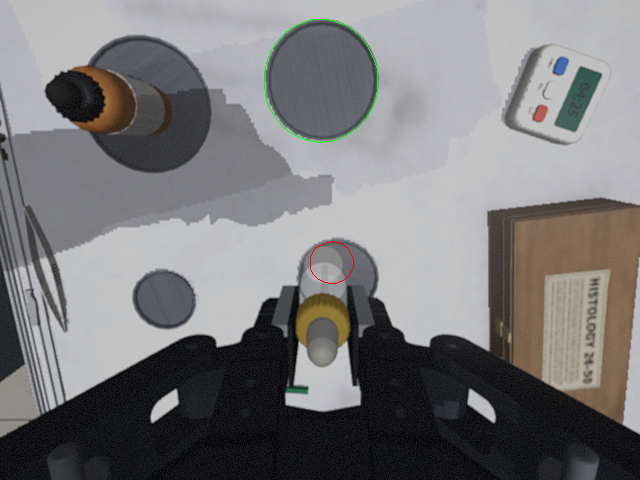

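Slim is held upright. Its foot at (323,263) is on TCP y +0.0025, so I'll shift by (-0.002, +0.1105) and lower.

```bash

python3 -m jog '[[[0,0.035,0,0,0,0,255],[-0.001,0.07,-0.01,0,0,0,255],[-0.002,0.1,-0.03,0,0,0,255],[-0.002,0.1115,-0.06,0,0,0,255],[-0.002,0.1115,-0.09,0,0,0,255],[-0.002,0.1115,-0.115,0,0,0,255],[-0.002,0.1115,-0.128,0,0,0,255],[-0.002,0.1115,-0.133,0,0,0,255],[-0.002,0.1115,-0.135,0,0,0,255],[-0.002,0.1115,-0.135,0,0,0,255]]]'
python3 -m jog '[[[0,0,0,0,0,0,255],[0,0,0,0,0,0,255],[0,0,0,0,0,0,255]]]'
```

```text
clock: 13.32
eef_pos: [0.6007, 0.2786, 0.0633]
tool_rot: [0.71, 0.704, 0.0, 0.0]
ft_force: [0.5, -0.4, -0.4]
grip_width: 0.0194
clock: 13.57
eef_pos: [0.6007, 0.28, 0.0641]
tool_rot: [0.709, 0.705, 0.001, 0.0]
ft_force: [0.1, -0.4, 0.7]
grip_width: 0.0192
```

```bash

python3 -m jog '[[[0,-0.001,-0.001,0,0,0,255],[0,-0.001,-0.002,0,0,0,255],[0,-0.001,-0.002,0,0,0,255],[0,-0.001,-0.002,0,0,0,255]]]'
```

```text
clock: 13.9
eef_pos: [0.6003, 0.2792, 0.0617]
tool_rot: [0.709, 0.705, 0.001, 0.0]
ft_force: [-1.2, 0.6, 3.9]
grip_width: 0.019
```

```bash

python3 -m jog '[[[0,0,0,0,0,0,180],[0,0,0,0,0,0,150],[0,0,0,0,0,0,100],[0,0,0,0,0,0,50],[0,0,0,0,0,0,0],[0,0,0,0,0,0,0],[0,0,0,0,0,0,0],[0,0,0,0,0,0,0],[0,0,0,0,0,0,0],[0,0,0,0,0,0,0]]]'
python3 -m jog '[[[0,0,0.01,0,0,0,0],[0,0,0.04,0,0,0,0],[0,0,0.08,0,0,0,0],[0,0,0.11,0,0,0,0],[-0.01,-0.03,0.13,0,0,0,0],[-0.03,-0.06,0.15,0,0,0,0],[-0.05,-0.09,0.16,0,0,0,0],[-0.06,-0.11,0.16,0,0,0,0],[-0.06,-0.11,0.16,0,0,0,0],[-0.06,-0.11,0.16,0,0,0,0]]]'
python3 -c "
from h import *
look('pics/w7.png',[(.6019,.281,.003,.012,(0,0,255)),(.6019,.281,.095,.005,(255,0,0)),(.6019,.281,.006,.046,(0,255,0))])"
```

```text
clock: 14.73
eef_pos: [0.5998, 0.279, 0.0609]
tool_rot: [0.709, 0.705, -0.0, -0.0]
ft_force: [0.7, 0.1, 0.7]
grip_width: 0.0855
clock: 15.57
eef_pos: [0.5399, 0.1682, 0.2226]
tool_rot: [0.71, 0.705, 0.001, 0.0]
ft_force: [0.0, 0.1, 1.5]
grip_width: 0.0852
[0.54023385 0.16904286 0.22194129]
```

View pics/w7.png

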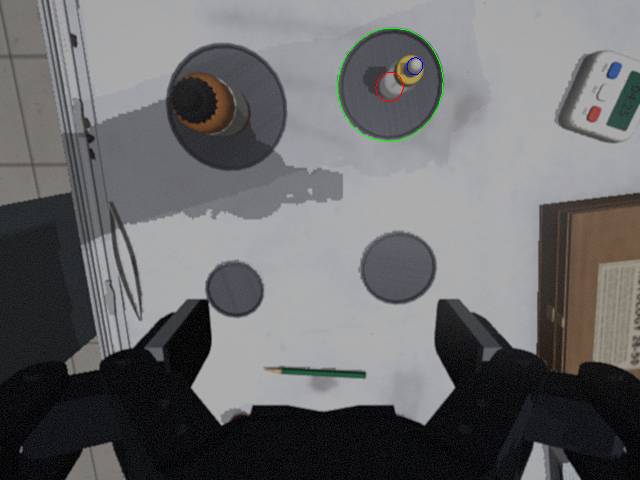

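Slim stands upright and centred (top at (414,66), on the drawn circle). Next is amber.

```bash

python3 -m jog '[[[-0.013,-0.036,0,0,0,0,0],[-0.026,-0.072,0,0,0,0,0],[-0.039,-0.108,0,0,0,0,0],[-0.052,-0.144,0,0,0,0,0],[-0.065,-0.18,-0.005,0,0,0,0],[-0.078,-0.216,-0.015,0,0,0,0],[-0.09,-0.24,-0.03,0,0,0,0],[-0.09,-0.241,-0.045,0,0,0,0],[-0.09,-0.241,-0.045,0,0,0,0],[-0.09,-0.241,-0.045,0,0,0,0]]]'
python3 -m jog '[[[0,0,0,0,0,0,0],[0,0,0,0,0,0,0]]]'
python3 -c "
from h import *
look('pics/w8.png',[(.4515,-.0725,0,.016,(0,0,255)),(.4515,-.0725,.084,.005,(255,0,0)),(.4515,-.0725,.047,.016,(0,255,0))])"
```

```text
clock: 16.45
eef_pos: [0.4501, -0.0715, 0.1753]
tool_rot: [0.709, 0.705, -0.0, -0.001]
ft_force: [0.4, 0.7, 0.6]
grip_width: 0.0852
clock: 16.62
eef_pos: [0.4513, -0.0711, 0.1767]
tool_rot: [0.708, 0.706, 0.001, 0.001]
ft_force: [0.2, -1.3, 0.4]
grip_width: 0.0853
[ 0.45116556 -0.0711037   0.17670412]
```

View pics/w8.png

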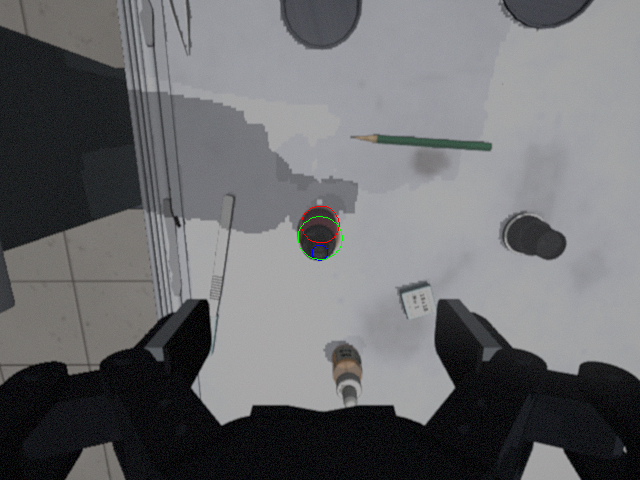

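Amber's circles overlay exactly at (320,240), so the position is confirmed. I'll grip it by the collar.

```bash

python3 -m jog '[[[0,-0.0015,-0.036,0,0,0,0],[0,-0.0015,-0.072,0,0,0,0],[0,-0.0015,-0.1,0,0,0,0],[0,-0.0015,-0.115,0,0,0,0],[0,-0.0015,-0.121,0,0,0,0],[0,-0.0015,-0.121,0,0,0,0],[0,-0.0015,-0.121,0,0,0,0]]]'
python3 -m jog '[[[0,0,0,0,0,0,100],[0,0,0,0,0,0,130],[0,0,0,0,0,0,150],[0,0,0,0,0,0,170],[0,0,0,0,0,0,190],[0,0,0,0,0,0,255],[0,0,0,0,0,0,255],[0,0,0,0,0,0,255],[0,0,0,0,0,0,255],[0,0,0,0,0,0,255]]]'
python3 -m jog '[[[0,0,0.01,0,0,0,255],[0,0,0.03,0,0,0,255],[0,0,0.06,0,0,0,255],[0.005,0,0.09,0,0,0,255],[0.03,0.015,0.11,0,0,0,255],[0.06,0.035,0.115,0,0,0,255],[0.09,0.06,0.115,0,0,0,255],[0.12,0.085,0.115,0,0,0,255],[0.15,0.11,0.115,0,0,0,255],[0.16,0.14,0.115,0,0,0,255]]]'
```

```text
clock: 17.25
eef_pos: [0.4509, -0.0732, 0.0557]
tool_rot: [0.709, 0.706, 0.0, 0.001]
ft_force: [-0.4, -0.6, 0.3]
grip_width: 0.0851
clock: 18.08
eef_pos: [0.4501, -0.0735, 0.0552]
tool_rot: [0.709, 0.705, 0.0, 0.0]
ft_force: [-1.0, 0.4, 4.6]
grip_width: 0.0221
clock: 18.92
eef_pos: [0.6133, 0.0672, 0.1687]
tool_rot: [0.709, 0.705, 0.001, 0.001]
ft_force: [1.0, 0.6, -0.2]
grip_width: 0.0222
```

```bash

python3 -m jog '[[[0.003,0.025,0,0,0,0,255],[0.003,0.047,-0.01,0,0,0,255],[0.003,0.047,-0.04,0,0,0,255],[0.003,0.047,-0.07,0,0,0,255],[0.003,0.047,-0.095,0,0,0,255],[0.003,0.047,-0.105,0,0,0,255],[0.003,0.047,-0.109,0,0,0,255],[0.003,0.047,-0.109,0,0,0,255],[0.003,0.047,-0.109,0,0,0,255],[0.003,0.047,-0.109,0,0,0,255]]]'
python3 -m jog '[[[0,0,-0.001,0,0,0,255],[0,0,-0.001,0,0,0,255],[0,0,-0.001,0,0,0,255]]]'
```

```text
clock: 19.75
eef_pos: [0.6144, 0.1136, 0.0627]
tool_rot: [0.709, 0.705, 0.001, 0.001]
ft_force: [-0.3, -0.7, -1.1]
grip_width: 0.0223
clock: 20.0
eef_pos: [0.6133, 0.1135, 0.0606]
tool_rot: [0.709, 0.705, 0.001, 0.0]
ft_force: [0.3, -0.1, -1.1]
grip_width: 0.0219
```

```bash

python3 -m jog '[[[0,0,-0.001,0,0,0,255],[0,0,-0.002,0,0,0,255],[0,0,-0.0025,0,0,0,255],[0,0,-0.0025,0,0,0,255],[0,0,-0.0025,0,0,0,255]]]'
```

```text
clock: 20.42
eef_pos: [0.6131, 0.1136, 0.0583]
tool_rot: [0.709, 0.705, 0.0, 0.0]
ft_force: [-2.5, -0.7, 5.5]
grip_width: 0.0222
```

```bash

python3 -m jog '[[[0,0,0,0,0,0,180],[0,0,0,0,0,0,150],[0,0,0,0,0,0,100],[0,0,0,0,0,0,50],[0,0,0,0,0,0,0],[0,0,0,0,0,0,0],[0,0,0,0,0,0,0],[0,0,0,0,0,0,0],[0,0,0,0,0,0,0],[0,0,0,0,0,0,0]]]'
python3 -m jog '[[[0,0,0.01,0,0,0,0],[0,0,0.04,0,0,0,0],[0,0,0.08,0,0,0,0],[-0.005,-0.02,0.11,0,0,0,0],[-0.02,-0.055,0.12,0,0,0,0],[-0.036,-0.09,0.12,0,0,0,0],[-0.052,-0.125,0.12,0,0,0,0],[-0.068,-0.16,0.12,0,0,0,0],[-0.084,-0.195,0.12,0,0,0,0],[-0.1,-0.23,0.12,0,0,0,0]]]'
python3 -m jog '[[[-0.016,-0.035,0,0,0,0,0],[-0.032,-0.065,0,0,0,0,0],[-0.04,-0.079,0,0,0,0,0],[-0.04,-0.079,0,0,0,0,0],[-0.04,-0.079,0,0,0,0,0],[-0.04,-0.079,0,0,0,0,0]]]'
python3 -c "
from h import *
look('pics/w9.png',[(.475,-.1965,0,.013,(0,0,255)),(.475,-.1965,.069,.005,(255,0,0)),(.475,-.1965,.034,.013,(0,255,0))])"
```

```text
clock: 21.25
eef_pos: [0.6129, 0.1135, 0.0574]
tool_rot: [0.709, 0.705, 0.0, 0.0]
ft_force: [0.1, -0.4, -0.9]
grip_width: 0.0856
clock: 22.08
eef_pos: [0.512, -0.1179, 0.1785]
tool_rot: [0.709, 0.705, 0.0, 0.001]
ft_force: [0.7, -0.0, 0.1]
grip_width: 0.0857
clock: 22.58
eef_pos: [0.4733, -0.1951, 0.178]
tool_rot: [0.709, 0.705, 0.0, 0.0]
ft_force: [0.2, -0.2, 0.3]
grip_width: 0.085
[ 0.47350983 -0.19472322  0.17780442]
```

View pics/w9.png

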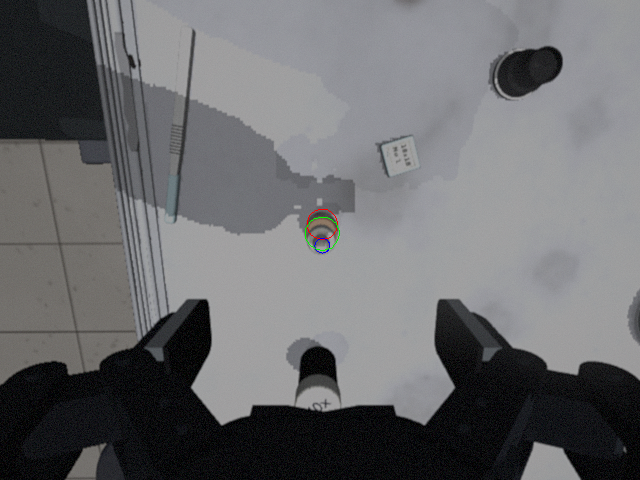

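The overlay on the small bottle fits at (321,237). I'll grip it by the collar.

```bash

python3 -m jog '[[[0,-0.001,-0.036,0,0,0,0],[0,-0.001,-0.072,0,0,0,0],[0,-0.001,-0.105,0,0,0,0],[0,-0.001,-0.125,0,0,0,0],[0,-0.001,-0.135,0,0,0,0],[0,-0.001,-0.135,0,0,0,0],[0,-0.001,-0.135,0,0,0,0]]]'
python3 -m jog '[[[0,0,0,0,0,0,100],[0,0,0,0,0,0,130],[0,0,0,0,0,0,150],[0,0,0,0,0,0,170],[0,0,0,0,0,0,190],[0,0,0,0,0,0,255],[0,0,0,0,0,0,255],[0,0,0,0,0,0,255],[0,0,0,0,0,0,255],[0,0,0,0,0,0,255]]]'
python3 -m jog '[[[0,0,0.01,0,0,0,255],[0,0,0.03,0,0,0,255],[0,0.005,0.06,0,0,0,255],[-0.002,0.03,0.09,0,0,0,255],[-0.005,0.065,0.1,0,0,0,255],[-0.008,0.1,0.1,0,0,0,255],[-0.012,0.14,0.1,0,0,0,255],[-0.015,0.18,0.1,0,0,0,255],[-0.018,0.22,0.1,0,0,0,255],[-0.022,0.25,0.1,0,0,0,255]]]'
```

```text
clock: 23.22
eef_pos: [0.4736, -0.1958, 0.0427]
tool_rot: [0.708, 0.706, 0.0, 0.0]
ft_force: [0.6, -0.3, 0.4]
grip_width: 0.0856
clock: 24.05
eef_pos: [0.4732, -0.1967, 0.043]
tool_rot: [0.709, 0.705, 0.0, 0.0]
ft_force: [-1.5, 0.2, 5.6]
grip_width: 0.0188
clock: 24.88
eef_pos: [0.4503, 0.0561, 0.1428]
tool_rot: [0.709, 0.706, 0.0, -0.0]
ft_force: [-0.3, 0.1, -0.6]
grip_width: 0.0186
```

```bash

python3 -m jog '[[[0,0.02,0,0,0,0,255],[0,0.0375,-0.01,0,0,0,255],[0,0.0375,-0.04,0,0,0,255],[0,0.0375,-0.07,0,0,0,255],[0,0.0375,-0.088,0,0,0,255],[0,0.0375,-0.093,0,0,0,255],[0,0.0375,-0.095,0,0,0,255],[0,0.0375,-0.095,0,0,0,255],[0,0.0375,-0.095,0,0,0,255],[0,0.0375,-0.095,0,0,0,255]]]'
python3 -m jog '[[[0,0,-0.001,0,0,0,255],[0,0,-0.001,0,0,0,255],[0,0,-0.001,0,0,0,255]]]'
```

```text
clock: 25.72
eef_pos: [0.4522, 0.0911, 0.0488]
tool_rot: [0.709, 0.705, 0.001, 0.001]
ft_force: [0.0, 0.6, -1.1]
grip_width: 0.019
clock: 25.97
eef_pos: [0.4512, 0.091, 0.0468]
tool_rot: [0.709, 0.705, 0.0, 0.0]
ft_force: [0.3, 0.1, 0.3]
grip_width: 0.0191
```

```bash

python3 -m jog '[[[0,0,-0.001,0,0,0,255],[0,0,-0.0015,0,0,0,255],[0,0,-0.0015,0,0,0,255],[0,0,-0.0015,0,0,0,255]]]'
```

```text
clock: 26.3
eef_pos: [0.4513, 0.0911, 0.0459]
tool_rot: [0.709, 0.705, 0.0, 0.0]
ft_force: [-2.3, -1.1, 7.4]
grip_width: 0.0187
```

Contact again. I'll release, rise and back off for a final check.

```bash

python3 -m jog '[[[0,0,0,0,0,0,180],[0,0,0,0,0,0,150],[0,0,0,0,0,0,100],[0,0,0,0,0,0,50],[0,0,0,0,0,0,0],[0,0,0,0,0,0,0],[0,0,0,0,0,0,0],[0,0,0,0,0,0,0],[0,0,0,0,0,0,0],[0,0,0,0,0,0,0]]]'
python3 -m jog '[[[0,0,0.01,0,0,0,0],[0,0,0.04,0,0,0,0],[0,0,0.08,0,0,0,0],[0,0,0.12,0,0,0,0],[0.03,0,0.15,0,0,0,0],[0.06,0,0.18,0,0,0,0],[0.08,0,0.21,0,0,0,0],[0.08,0,0.24,0,0,0,0],[0.08,0,0.24,0,0,0,0],[0.08,0,0.24,0,0,0,0]]]'
python3 -c "
from h import *
D=[(.4578,.263,.054,.02,.115),(.6019,.281,.046,.012,.095),(.6155,.1132,.038,.016,.086),(.4528,.0917,.03,.013,.071)]
look('pics/w10.png',[q for x,y,R,r,h in D for q in((x,y,.006,R,(0,255,0)),(x,y,.003,r,(0,0,255)),(x,y,h,.004,(255,0,0)))])
cv2.imwrite('pics/side1.png',bot.camera('side'))"
```

```text
clock: 27.13
eef_pos: [0.4509, 0.091, 0.0449]
tool_rot: [0.709, 0.705, -0.0, 0.0]
ft_force: [-0.6, -0.2, -0.6]
grip_width: 0.085
clock: 27.97
eef_pos: [0.5321, 0.0912, 0.2866]
tool_rot: [0.709, 0.705, 0.002, 0.001]
ft_force: [-0.4, -0.3, -0.8]
grip_width: 0.0852
[0.53091401 0.09101861 0.2848599 ]
```

View pics/w10.png

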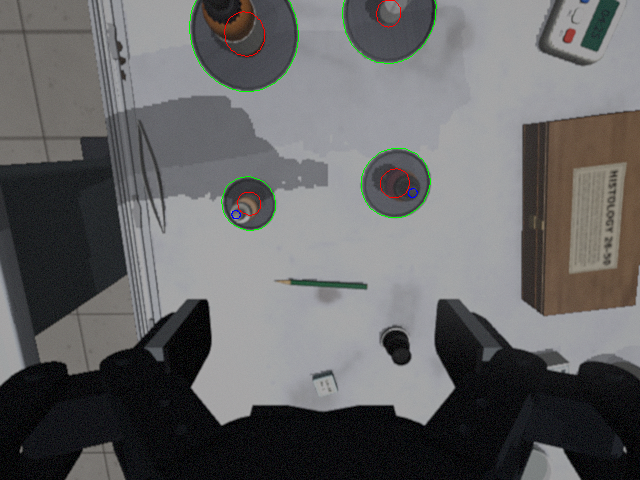

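View pics/side1.png

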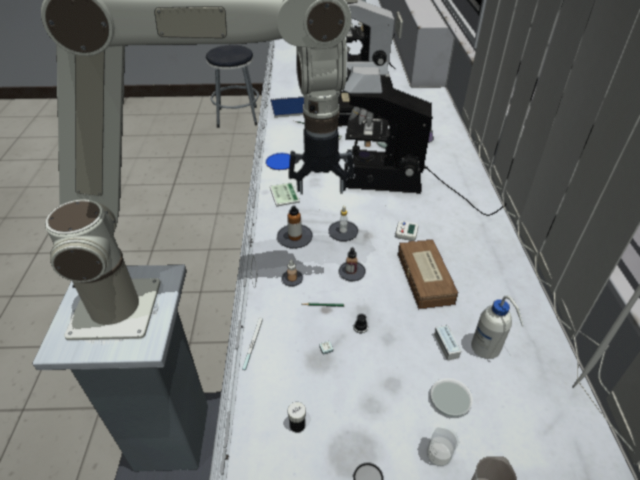

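All four bottles stand upright, centred to within a few mm. The canister (297,416) and eyepiece (361,323) are unmoved in the side view. I'm handing in.

```bash
python3 -c "
from workcell import bot
print(bot.job_done(),bot.get_obs()['clock'])"
```

```text
the job is handed in; nothing more can be done
the job is handed in; nothing more can be done
```

All four dropper bottles are on their dishes, placed tallest first: big on 108, slim on 92, amber on 76, small on 60. I handed the job in at about 28 s on the robot's clock.

- **Last checks:** the final wrist and side pictures show every bottle upright and within about 3 mm of its dish centre. The gripper was open and well clear. In the side view the canister and eyepiece are at the same pixels as at the start, and the blue dish is where it was.
- **Disagreements:** the two fixed cameras differed by up to 9 mm on the dishes and up to 15 mm on the bottles. I placed by the wrist camera, which itself seemed to read about 1.5 mm high in x; I allowed for that. In the last wrist picture the tops of the two back bottles were partly cut off, so for those I relied on their earlier close views and the side view.

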